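# Clear the pastry board and draw the rolling pin from its box

### The arm

A 6-joint arm with a two-finger parallel gripper is mounted at the origin on a cart in front of the work surface, level with it; the furniture and walls round the work are solid. World frame = base frame: x ahead of the robot, y to its left, z up, the work surface at z = 0. Lengths are in m, angles in rad, forces in N, time in s.
With the tool pointing down it reaches from about 0.35 to 0.775 m from the base axis. Payload 5.5 kg.
Tool frame: the origin (TCP) lies where the fingers leave the gripper's body, on its centre line; the fingertips stand env.tip_reach ahead of it and the grasp point (between the pads) lies 54 mm ahead of it (env.tip_reach is the distance from the TCP to the fingertips, in m); z points along the fingers, y is the line along which they close (so a half turn about z gives the same grasp; the last joint's range is limited). The gripper opens to 85 mm and grips with 20 to 120 N. Pads are 22 mm wide; open, the fingers measure 114 mm over their backs; the gripper's body (76 mm by 85 mm) begins 54 mm behind the grasp point. The pads swing forward as they close: fully open they stand 13 mm farther back than shut.
Start: joints at [-1.276, 0.313, 0.046, 1.304, 0, 1.431], TCP at [0.242, -0.522, 0.304] pointing down, gripper open.
Joint ranges: [-2.76, 2.76], [-0.86, 1.69], [-1.03, 1.26], [-2.2, 2.34], [-1.47, 1.5], [-3.14, 3.14]. Speed limits (rad/s): [2.57, 2.57, 3.14, 3.14, 3.14, 3.14].

### API

Orientations are given as a unit quaternion [w, x, y, z].
In Python, from workcell import status, optics, hand_in, env gives the robot as it stands.
- The arm moves only by the shell command python3 -m handwheel 'ROWS' [FORCE]. ROWS is a JSON object whose one key "deltas" holds a list of rows, each a list of 5 numbers: the opening, from -1 (shut) to 1 (fully open), then the shift along the tool's x, y, z in units of 40 mm (1.0 is 40 mm), then the turn about the tool's z in units of 10 degrees (1.0 is 10 degrees). In form: {"deltas": [[jaw, x, y, z, roll], ...]}. A call has 1 to 20 rows; each row shifts and turns the commanded pose from where the row before left it, along the tool's axes as they then stand; what a row does not reach is not made up. A row lasts 1/8 s, in which the tool goes at most 62.5 mm and 10.7 degrees, less where a joint would pass 70% of its speed; a pose out of reach is approached as far as the arm can. A call is refused whole if a number of a shift passes 1 or a number of a turn 1, either way. A call with a gripper value outside its range is refused whole. The fingers move at their own pace and stop on an object; FORCE is the grip in N (left out, the last holds). Time passes only in rows, so rows that do not move let the fingers close. It gives the time, the measured TCP pose, the force, the opening and the grip force at its end, in the units of the state.
- status.get_state(): the state, without advancing time (a new reading comes with each control period).
- optics.read_camera(name): name is "scene" or "top" or "wrist"; returns a dict with "frame" (400x640x3 uint8, red, green, blue), "depth" (400x640 float32, m along the optical axis (not along the pixel's ray), 0 where there is no reading), "vfov" (degrees; the focal length in pixels is half the picture's height over the tangent of half this angle, whatever the lens; pixels are square), "cx", "cy" (the principal point, pixels), "k1" (the pictures are not rectified: a ray, as slopes to the right and down, at radius r is drawn at 1 + k1 r^2 times it, then the intrinsics apply), "origin" and "attitude" of the camera in the world. Camera axes: x right, y down, z forward; pixel columns grow to the right and rows downward; lengths in m; the calibration is good to about 2 mm. A picture is of the moment at which its call begins.
- hand_in(): hands the job in; it is judged then, once.
The state is a dict: "clock": time; "joint_pos": joint angles; "qvel": joint speeds; "tau": joint torques, N m; "tcp_pos": TCP position; "orientation": TCP orientation; "wrist_force": force on the tool from outside, world axes, zero at the start; "ft_torque": the same for the moment, N m; "finger_gap": finger opening in m; "grip_force": force on a finger pad.
Only numpy, scipy, OpenCV 4.12 (cv2) and the standard library are available. Lean on these libraries where they do the work, as an engineer would, in place of code of your own. Each camera call takes 0.05 s, during which the arm holds its last target. There are 200 camera calls.

### The job

Get the board ready for rolling dough: first drop the two walnut half-shells lying on the cutting board into the crock, leaving the crock standing. Then take the rolling pin out of its half-covered wooden box: it is longer than the opening, so tilt it and draw it out slantwise from under the cover without forcing it against the box. Finish holding the pin still and level in the gripper, clear of everything, with its middle over the middle of the board and about 15 cm above it (do not put it down or let go), and leave the small white tea bowl and egg cup where they stand.

Things in the scene. Friction and masses are not known exactly. Their poses are not given: they have to be found in the camera images.
- board: Red-brown wooden cutting board lying flat, fixed; 335 (along its x) x 190 (y) mm, top face 18 mm above its origin. Origin: on the worktop under the board's centre, z up. It lies either to the robot's left or right of the crock; the pin box lies on the other side.
- shell_a: Half of a large walnut shell, a pale wooden dome 38 mm across and 22 mm high, 20 g, flat side down on the board; widest at 4 to 10 mm above its base. Origin: centre of its flat underside, z up through the dome.
- shell_b: The other half-shell, same shape, size and origin as shell_a.
- crock: Cream stoneware pot, loose, open on top and hollow; 92 mm outside diameter, 100 mm high, mouth about 70 mm clear, inner floor 6 to 12 mm up. Origin: centre of its underside, z up. It stands between the board and the box. Behind it and to its right (y below about 0) a fixed raised shelf, about z 0.15 to 0.18, starts at about x = 0.72: keep clear of it.
- pin_box: Plywood box, fixed, 302 (x) x 136 (y) mm; origin under its centre, +x away from robot. Floor top z 6, walls 6 thick, inner width 124. Side walls 62 high. The -x part is roofed: cover plate z 100-106 from the -x end to x = -55, walls there 106 high. From x = -55 to the +x end board (125 high, inner face x = 145) the top is open. V saddles, 12 long, at x = -105 and 105, tops z 39.
- rolling_pin: Wooden rolling pin, 260 mm long, 0.2 to 0.45 kg, lying level in the box along the box's x with its axis 40 mm above the worktop, its -x end under the cover. Barrel 40 mm in diameter from x = -80 to +80 mm, a fixed handle 24 mm in diameter from there to x = -130 and +130 mm. Origin: mid-length on the axis (centre of mass); x along the axis (the box's x at the start).
- tea_bowl: Bystander, leave alone: small white tea bowl upside down, 54 mm diameter, 48 mm high, loose. Origin: centre of underside.
- egg_cup: Bystander, leave alone: white egg cup upside down, 49 mm diameter, 61 mm high, loose. Origin: centre of underside.
Mind the look-alikes: they are no part of the job. Leave any blue or green look-alike of the shell_b alone.

How it is judged:
By the outcome, as a careful person would: the job done as asked, in the order asked, and still so for the second after the job is handed in, while the arm keeps its last pose, push and grip.
It also fails if it takes over 69 s, if anything falls off the work surface, if the arm or the gripper's body presses on something with over 40 N, if the wrist force passes 120 N, or if a joint passes its speed limit or range.

## Working session

There is one attempt and no reset: what is moved stays moved. The work goes in short steps, Python scripts to look and compute and a shell command to move; the robot and the scene stay as the last step left them, time stands still between calls to the robot, and variables do not carry over. Pictures are saved under pics/ and viewed, at most 10 in all, crops included, and the job is handed in when it is done.

```bash
ls; mkdir -p pics
cat > h.py <<'E'
import numpy as np, cv2
from scipy.spatial.transform import Rotation as R
from workcell import status, optics, hand_in, env
def q2m(q): return R.from_quat([q[1],q[2],q[3],q[0]]).as_matrix()
def cam(n):
    c=optics.read_camera(n); c['f']=200/np.tan(np.radians(c['vfov'])/2)
    a=np.array(c['attitude'],float); c['R']=q2m(a) if a.size==4 else a.reshape(3,3)
    c['o']=np.array(c['origin']); return c
def rays(c,uv):
    uv=np.atleast_2d(np.array(uv,float)); K=np.array([[c['f'],0,c['cx']],[0,c['f'],c['cy']],[0,0,1]])
    p=cv2.undistortPoints(uv[:,None],K,np.array([c['k1'],0,0,0.]))[:,0]
    return np.c_[p,np.ones(len(p))]@c['R'].T
def onplane(c,uv,z):
    d=rays(c,uv); return c['o']+d*((z-c['o'][2])/d[:,2])[:,None]
def cloud(c):
    v,u=np.mgrid[0:400,0:640]; d=rays(c,np.c_[u.ravel(),v.ravel()])
    P=c['o']+d*c['depth'].reshape(-1,1); P[c['depth'].ravel()<=0]=np.nan
    return P.reshape(400,640,3)
def save(c,n): cv2.imwrite('pics/'+n,cv2.cvtColor(c['frame'],cv2.COLOR_RGB2BGR))
E
python3 - <<'E'
from h import *
print(env.tip_reach, status.get_state())
for n in ['scene','top']:
    c=cam(n); save(c,n+'1.png'); print(n,c['vfov'],c['cx'],c['cy'],c['k1'],c['o'],c['attitude'])
E
```

```text
pics
0.0726 {'clock': 0.0, 'joint_pos': array([-1.27556845e+00,  3.14011701e-01,  4.49229313e-02,  1.30359719e+00,
       -1.70185796e-05,  1.43123318e+00]), 'qvel': array([ 0.00087451,  0.00167848,  0.002317  , -0.0021361 , -0.00088078,
       -0.00177318]), 'tau': array([ 1.67680259e-04, -4.80633831e+01,  2.98529005e+01,  1.94834545e-02,
       -2.43677805e-04,  7.69909150e-07]), 'tcp_pos': array([ 0.24209082, -0.52110925,  0.3029794 ]), 'orientation': array([-9.41294742e-04,  9.76462077e-01,  2.15687087e-01, -8.19466209e-05]), 'wrist_force': array([ 0.89104668,  0.11820864, -0.10922878]), 'ft_torque': array([0.02809355, 0.02160965, 0.02949555]), 'grip_force': 0.0, 'finger_gap': 0.08532963823553018}
scene 54.16878761830232 325.78024030602177 198.51026481809865 -0.07202121184577147 [-0.07971588 -0.4578317   0.60030034] [-0.41966598  0.79177918 -0.3907673   0.21039751]
top 43.344515862670946 316.2858441795012 202.24111731760107 -0.06123917110903 [0.33263365 0.02947885 1.32363006] [-0.05276315  0.71460447 -0.69464616  0.06342872]
```

View pics/top1.png

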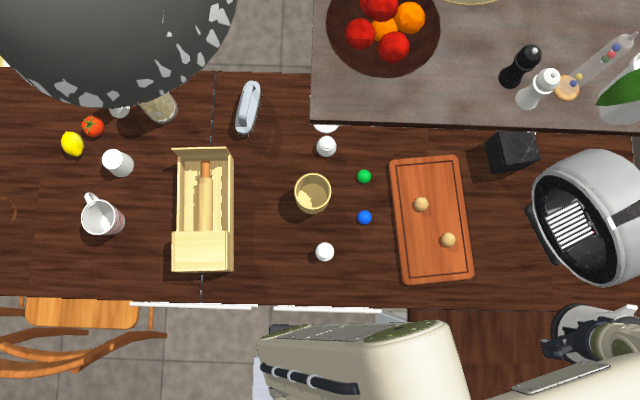

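View pics/scene1.png

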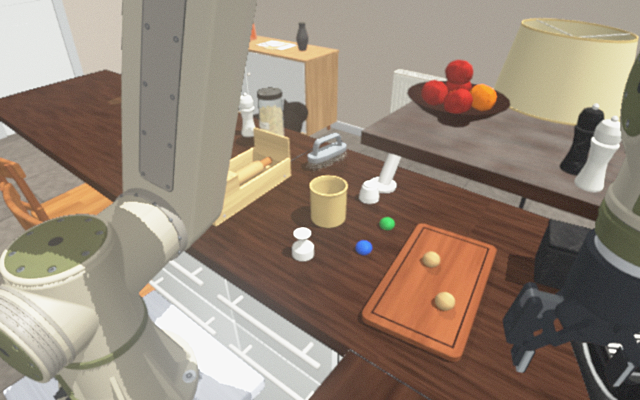

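The top view (up = +x, left = +y) shows the box at about (203,210) with its open end facing away from the robot, and the crock at (312,193). The board is at (430,220), with pale shells at (421,204) and (448,240). The blue and green look-alikes are at (364,217) and (364,177), and the white bystanders at (326,146) and (325,252). The scene view agrees. Next I measure positions.

```bash
cat > m.py <<'E'
from h import *
c=cam('top'); P=cloud(c); hsv=cv2.cvtColor(c['frame'],cv2.COLOR_RGB2HSV)
np.set_printoptions(precision=4,suppress=True)
# board
H,S,V=[hsv[...,i].astype(int) for i in range(3)]
print('hsv board',hsv[270,440],hsv[220,400],'shell',hsv[204,421],'table',hsv[280,370],'box',hsv[260,200],'pin',hsv[200,206],'crock',hsv[195,330],hsv[210,312])
m=((np.abs(P[...,2]-.018)<.006)&(H<12)&(S>120)&(V>90)).astype(np.uint8); m[:,:370]=0; m[:,490:]=0;m[:130]=0
m=cv2.morphologyEx(m,cv2.MORPH_OPEN,np.ones((3,3)))
cs=max(cv2.findContours(m,0,1)[0],key=cv2.contourArea)
w=onplane(c,cs[:,0],.018)[:,:2]; r=cv2.minAreaRect((w*1000).astype(np.float32)); print('board',r)
# shells
for (u,v) in [(421,204),(448,240)]:
    s=np.zeros((400,640),bool); s[v-14:v+15,u-14:u+15]=1
    k=(s&(H>10)&(H<30)&(V>120)).astype(np.uint8)
    n,l,st,ce=cv2.connectedComponentsWithStats(k); i=1+np.argmax(st[1:,4])
    kk=l==i
    q=P[kk]; top=np.nanmax(q[:,2])
    ct=max(cv2.findContours(kk.astype(np.uint8),0,1)[0],key=cv2.contourArea)
    ww=onplane(c,ct[:,0],.018+.008)[:,:2]; e=cv2.minEnclosingCircle((ww*1000).astype(np.float32))
    print('shell',ce[i],st[i],'ztop',top,'enc',e)
# box-like regions by height
def rect(name,mask):
    q=P[mask]; print(name,len(q),'z',np.nanmedian(q[:,2]),cv2.minAreaRect((q[:,:2]*1000).astype(np.float32)))
reg=np.zeros((400,640),bool); reg[140:280,165:242]=1
rect('cover',reg&(np.abs(P[...,2]-.106)<.006)&(np.mgrid[0:400,0:640][0]>225))
rect('box all',reg&(P[...,2]>.045)&(P[...,2]<.14))
rect('end',reg&(np.abs(P[...,2]-.123)<.006))
X=P[...,0]
pm=reg&(H<16)&(S>100)&(P[...,2]>.03)&(P[...,2]<.075)
for nm,mm in [('pinmask',pm)]:
    q=P[mm]; print(nm,len(q),np.nanmin(q,0),np.nanmax(q,0),np.nanmedian(q,0))
    for x0 in np.arange(q[:,0].min(),q[:,0].max(),.02):
        z=q[(q[:,0]>=x0)&(q[:,0]<x0+.02)]
        if len(z)>3: print('  x',x0+.01,'ymean',z[:,1].mean(),np.ptp(z[:,1]),'zmax',z[:,2].max())
# crock rim etc
for n,b,z0,z1 in [('crock',(165,220,285,340),.09,.11),('wh1',(130,162,308,345),.03,.075),('wh2',(235,268,308,345),.03,.075)]:
    g=np.zeros((400,640),bool); g[b[0]:b[1],b[2]:b[3]]=1
    q=P[g&(P[...,2]>z0)&(P[...,2]<z1)]
    if len(q): print(n,len(q),'zmax',q[:,2].max(),cv2.minEnclosingCircle((q[:,:2]*1000).astype(np.float32)))
q=P[(P[...,2]>.13)&(P[...,2]<.25)&(P[...,0]>.3)]; 
print('shelf',np.nanmin(q,0),np.nanmax(q,0))
g=P[10:90,20:200].reshape(-1,3); print('lamp',np.nanmin(g,0),np.nanmax(g,0))
for u,v in [(247,105),(160,105),(118,163),(511,152),(575,200),(326,127),(100,215),(530,170)]: print((u,v),P[v,u])
E
python3 m.py
```

```text
hsv board [ 10 176 180] [ 11 178 188] shell [ 20 117 234] table [  8 139  79] box [ 28  64 255] pin [ 24  97 251] crock [ 26  93 252] [ 21 107 126]
board ((516.9296875, -290.3416748046875), (333.508056640625, 189.42581176757812), 7.27174711227417)
shell [418.2703 200.9932] [407 190  22  23 296] ztop 0.0442595906379919 enc ((562.2176513671875, -250.66746520996094), 36.06941223144531)
shell [451.2569 239.3176] [437 226  26  29 510] ztop 0.04554233837011301 enc ((459.20751953125, -342.17608642578125), 45.01224899291992)
cover 2151 z 0.10524313130712248 ((408.5503234863281, 293.37933349609375), (95.4102783203125, 135.8762969970703), 2.6028995513916016)
box all 4301 z 0.10243722220484619 ((511.677978515625, 300.09716796875), (303.9429931640625, 138.6566925048828), 3.139491319656372)
end 157 z 0.12327014259992497 ((659.1077880859375, 306.2555847167969), (7.661888122558594, 133.14047241210938), 2.389533758163452)
pinmask 123 [0.6037 0.2937 0.0384] [0.6487 0.3162 0.0571] [0.626  0.3054 0.0476]
  x 0.6137314518461273 ymean 0.3038231693111915 0.02167105845807571 zmax 0.057080616143990515
  x 0
[... 154 characters left out ...]
7005 zmax 0.052742287067276905
crock 244 zmax 0.10432544708186353 ((564.2472534179688, 23.544361114501953), 45.943485260009766)
wh1 201 zmax 0.0529743989836835 ((704.3792114257812, -9.493562698364258), 22.041780471801758)
wh2 167 zmax 0.06606539465563621 ((420.1777038574219, -13.272245407104492), 18.94113540649414)
shelf [ 0.3015 -0.8126  0.1301] [1.0821 0.4613 0.25  ]
lamp [ 0.5203  0.1439 -0.0081] [0.9128 0.8637 0.9263]
(247, 105) [0.7873 0.1991 0.0853]
(160, 105) [nan nan nan]
(118, 163) [0.6277 0.5244 0.071 ]
(511, 152) [ 0.6792 -0.4771  0.105 ]
(575, 200) [ 0.5655 -0.6535  0.0773]
(326, 127) [ 0.7602 -0.0084  0.0063]
(100, 215) [0.4982 0.5787 0.0218]
(530, 170) [ 0.6607 -0.5737 -0.0033]
```

```bash
cat > plan.py <<'E'
# usage: plan.py x y z [dir]: tool-axis shift (units of 40mm) to TCP target; dir = world heading of tool x, deg (mod 180)
import sys; from h import *
np.set_printoptions(precision=3,suppress=True)
s=status.get_state(); M=q2m(s['orientation']); a=[float(v) for v in sys.argv[1:]]
h=np.degrees(np.arctan2(M[1,0],M[0,0]))
print('t',round(s['clock'],2),'tcp',s['tcp_pos'],'heading',h,'tilt',np.degrees(np.arccos(-M[2,2])),'F',s['wrist_force'],'gap',s['finger_gap'],'q6',s['joint_pos'][5])
if len(a)>=3: print('units xyz (old heading)',M.T@(np.array(a[:3])-s['tcp_pos'])/.04)
if len(a)>3:
    d=(a[3]-h+90)%180-90; print('roll units',-d/10, 'units after roll', (M@R.from_euler('z',-d,degrees=True).as_matrix()).T@(np.array(a[:3])-s['tcp_pos'])/.04)
E
cat > sh.py <<'E'
from h import *
for n,pts in [('top',[(421,204),(448,240)]),('scene',[(431,259),(445,301)])]:
    c=cam(n); hsv=cv2.cvtColor(c['frame'],cv2.COLOR_RGB2HSV)
    k=((hsv[...,0]>13)&(hsv[...,0]<32)&(hsv[...,1]<150)&(hsv[...,2]>90)).astype(np.uint8)
    nn,l,st,ce=cv2.connectedComponentsWithStats(k)
    for u,v in pts:
        i=l[v,u]; ct=cv2.findContours((l==i).astype(np.uint8),0,1)[0][0]
        e=cv2.minEnclosingCircle((onplane(c,ct[:,0],.018+.008)[:,:2]*1000).astype(np.float32))
        print(n,st[i],onplane(c,ce[i],.018+.009),e)
E
python3 sh.py; python3 plan.py 0.459 -0.342 0.2 7
```

```text
top [414 197  15  14 164] [[ 0.55264472 -0.26196219  0.027     ]] ((552.5331420898438, -262.08154296875), 19.273231506347656)
top [441 232  15  15 170] [[ 0.46049981 -0.33233819  0.027     ]] ((460.5933837890625, -332.7314147949219), 19.255155563354492)
scene [422 251  18  17 223] [[ 0.55183192 -0.26460785  0.027     ]] ((553.9698486328125, -265.0943603515625), 26.020376205444336)
scene [435 292  20  18 293] [[ 0.45964787 -0.33604282  0.027     ]] ((460.69390869140625, -334.5890197753906), 23.790285110473633)
t 0.25 tcp [ 0.242 -0.521  0.303] heading 24.911537244541552 tilt 0.0500139259435714 F [-0.222 -0.173 -0.088] gap 0.08548709580743252 q6 1.4312116108339141
units xyz (old heading) [ 6.805 -1.781  2.589]
roll units 1.7911537244541549 units after roll [ 5.927 -3.787  2.589]
```

```bash
python3 -m handwheel '{"deltas":[[0.4,0.86,-0.243,0,0],[0.4,0.86,-0.243,0,0],[0.4,0.86,-0.243,0,0],[0.4,0.86,-0.243,0,0],[0.4,0.86,-0.243,0,0],[0.4,0.86,-0.243,0,0],[0.4,0.86,-0.243,0,0],[0.4,0.86,-0.243,0,0],[0.4,0,0,0.8,0],[0.4,0,0,0.8,0],[0.4,0,0,0.8,0],[0.4,0,0,0.6,0],[0.4,0,0,0,0],[0.4,0,0,0,0]]}' 30; python3 plan.py 0.46 -0.334 0.095
python3 - <<'E'
from h import *
c=cam('wrist'); save(c,'w1.png'); print(c['o'],c['vfov'],c['k1'])
E
```

```text
clock: 2.0
tcp_pos: [0.4594, -0.3355, 0.1848]
orientation: [0.0, 0.976, 0.216, 0.0]
wrist_force: [0.5, -0.4, 0.4]
finger_gap: 0.0598
grip_force: 0.0
t 2.0 tcp [ 0.459 -0.335  0.185] heading 24.90968306893078 tilt 0.06432413400977308 F [ 0.464 -0.376  0.412] gap 0.059772705528248364 q6 1.9349988811896393
units xyz (old heading) [ 0.029 -0.029  2.245]
[ 0.52125872 -0.30621922  0.25432088] 64.32673367905242 -0.03017982431453448
```

View pics/w1.png

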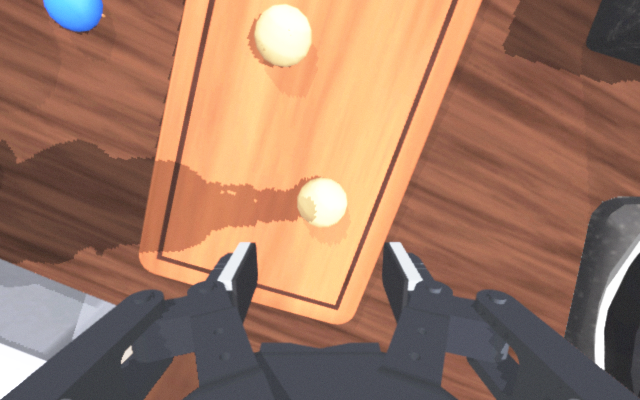

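The wrist view shows shell b at (322,203), midway between the fingertips (about u = 320), and shell a at (283,36). I refine both positions from here.

Run:
```python
from h import *
c=cam('wrist'); hsv=cv2.cvtColor(c['frame'],cv2.COLOR_RGB2HSV)
print(hsv[203,322],hsv[190,335],hsv[36,283],hsv[150,280])
k=((hsv[...,0]>16)&(hsv[...,0]<35)&(hsv[...,1]<150)&(hsv[...,2]>90)).astype(np.uint8)
n,l,st,ce=cv2.connectedComponentsWithStats(k)
for u,v in [(322,203),(283,36)]:
    i=l[v,u]; ct=cv2.findContours((l==i).astype(np.uint8),0,1)[0][0]
    print(st[i],cv2.minEnclosingCircle((onplane(c,ct[:,0],.026)[:,:2]*1000).astype(np.float32)))
```

```text
[ 30   5 255] [ 30  11 255] [ 30  14 255] [ 14 127 254]
[ 296   49  114  255 9684] ((480.32098388671875, -354.63604736328125), 98.15028381347656)
[ 254    0   58   67 2974] ((554.8402709960938, -262.4979248046875), 21.77279281616211)
```

```bash
python3 -m handwheel '{"deltas":[[0.4,0.03,-0.03,0.75,0],[0.4,0,0,0.75,0],[0.4,0,0,0.5,0],[0.4,0,0,0.25,0],[0.4,0,0,0,0]]}' 30; python3 plan.py
```

```text
clock: 2.72
tcp_pos: [0.4597, -0.3336, 0.0941]
orientation: [0.0, 0.976, 0.216, 0.0]
wrist_force: [0.3, 0.3, 0.4]
finger_gap: 0.0599
grip_force: 0.0
t 2.73 tcp [ 0.46  -0.334  0.094] heading 24.91091702096286 tilt 0.0036133769523978396 F [0.287 0.329 0.414] gap 0.059888030663344936 q6 1.9377662978615153
```

```bash
python3 -m handwheel '{"deltas":[[-1,0,0,0,0],[-1,0,0,0,0],[-1,0,0,0,0],[-1,0,0,0,0],[-1,0,0,0,0],[-1,0,0,0,0],[-1,0,0,-0.5,0],[-1,0,0,-1,0],[-1,0,0,-1,0],[-1,0,0,0,0]]}' 30; python3 plan.py 0.564 0.024 0.185
```

```text
clock: 3.98
tcp_pos: [0.4613, -0.3351, 0.1981]
orientation: [0.003, 0.976, 0.216, 0.002]
wrist_force: [0.2, -0.9, 0.2]
finger_gap: 0.0355
grip_force: 30.2
t 3.98 tcp [ 0.461 -0.335  0.198] heading 24.915459403328907 tilt 0.4582253177114324 F [ 0.226 -0.916  0.164] gap 0.03549478607462009 q6 1.9377592094470861
units xyz (old heading) [ 6.109 -7.064  0.291]
```

```bash
python3 -m handwheel '{"deltas":[[-1,0.68,-0.785,-0.1,0],[-1,0.68,-0.785,-0.1,0],[-1,0.68,-0.785,0,0],[-1,0.68,-0.785,0,0],[-1,0.68,-0.785,0,0],[-1,0.68,-0.785,0,0],[-1,0.68,-0.785,0,0],[-1,0.68,-0.785,0,0],[-1,0.68,-0.785,0,0],[-1,0,0,0,0],[-1,0,0,0,0]]}'; python3 plan.py 0.564 0.024 0.178;python3 - <<'E'
from h import *
c=cam('top'); save(c,'t2.png'); P=cloud(c)
c=cam('wrist'); save(c,'w2.png')
E
```

```text
clock: 5.35
tcp_pos: [0.5622, 0.0259, 0.2012]
orientation: [0.0, 0.976, 0.216, -0.001]
wrist_force: [0.8, -0.2, -0.6]
finger_gap: 0.0356
grip_force: 30.2
t 5.35 tcp [0.562 0.026 0.201] heading 24.942325169077108 tilt 0.07198371972003059 F [ 0.754 -0.242 -0.626] gap 0.03557395327656744 q6 2.6097874393115807
units xyz (old heading) [0.023 0.062 0.58 ]
```

View pics/w2.png

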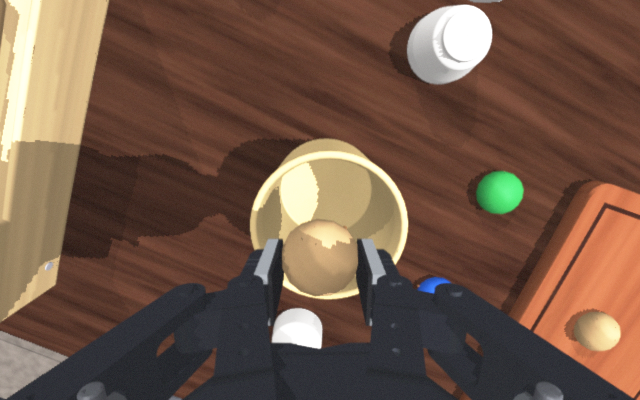

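The shell is held at (320,257) over the crock mouth (centre about (328,225)), and perspective accounts for the offset. Lower it slightly and release.

```bash
python3 -m handwheel '{"deltas":[[-1,0.02,0.06,0.5,0],[-1,0,0,0.1,0],[-1,0,0,0,0],[0.3,0,0,0,0],[0.3,0,0,0,0],[0.3,0,0,0,0],[0.3,0,0,0,0],[0.3,0,0,-0.6,0]]}'; python3 plan.py 0.5525 -0.263 0.202
python3 - <<'E'
from h import *
c=cam('wrist'); save(c,'w3.png')
E
```

```text
clock: 6.45
tcp_pos: [0.5631, 0.0243, 0.2004]
orientation: [-0.001, 0.976, 0.216, -0.002]
wrist_force: [-0.3, 0.1, 0.1]
finger_gap: 0.0556
grip_force: 0.0
t 6.45 tcp [0.563 0.024 0.2  ] heading 24.917212570707303 tilt 0.23757188336909235 F [-0.288  0.073  0.135] gap 0.055563857487741106 q6 2.6073791833127196
units xyz (old heading) [-3.265  6.402 -0.042]
```

View pics/w3.png

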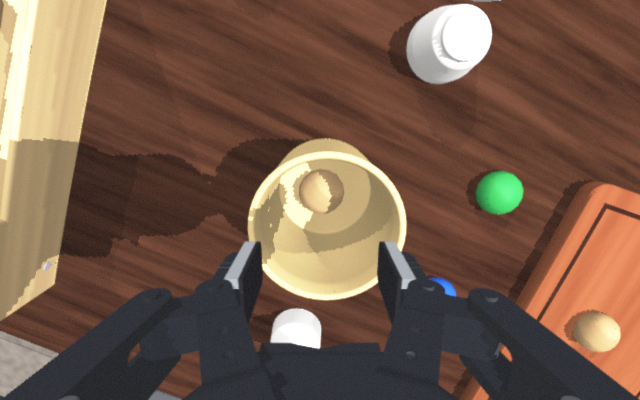

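The first shell lies in the crock at (322,191), and the crock is standing. Now shell a.

```bash
python3 -m handwheel '{"deltas":[[0.4,-0.365,0.71,0,0],[0.4,-0.365,0.71,0,0],[0.4,-0.365,0.71,0,0],[0.4,-0.365,0.71,0,0],[0.4,-0.365,0.71,0,0],[0.4,-0.365,0.71,0,0],[0.4,-0.365,0.71,0,0],[0.4,-0.365,0.71,0,0],[0.4,-0.345,0.72,0,0],[0.4,0,0,0,0],[0.4,0,0,0,0]]}'; python3 plan.py 0.5525 -0.263 0.094
python3 - <<'E'
from h import *
c=cam('wrist'); hsv=cv2.cvtColor(c['frame'],cv2.COLOR_RGB2HSV)
g=np.zeros((400,640),np.uint8); g[140:245,260:400]=1
k=((hsv[...,0]>16)&(hsv[...,0]<35)&(hsv[...,1]<110)&(hsv[...,2]>90)).astype(np.uint8)*g
n,l,st,ce=cv2.connectedComponentsWithStats(k); i=1+np.argmax(st[1:,4])
ct=cv2.findContours((l==i).astype(np.uint8),0,1)[0][0]
print(st[i],ce[i],cv2.minEnclosingCircle((onplane(c,ct[:,0],.026)[:,:2]*1000).astype(np.float32)))
save(c,'w4.png')
E
```

```text
clock: 7.88
tcp_pos: [0.5536, -0.2628, 0.2016]
orientation: [-0.0, 0.976, 0.216, -0.0]
wrist_force: [-0.1, -0.2, -0.4]
finger_gap: 0.0598
grip_force: 0.0
t 7.88 tcp [ 0.554 -0.263  0.202] heading 24.902178542003124 tilt 0.03922117993151385 F [-0.054 -0.206 -0.358] gap 0.059813016349058286 q6 2.13276956043197
units xyz (old heading) [-0.026 -0.004  2.69 ]
[ 300  176   47   47 1681] [323.14277216 198.6876859 ] ((553.167236328125, -266.037353515625), 19.267175674438477)
```

```bash
python3 -m handwheel '{"deltas":[[0.4,-0.03,0.03,0.8,0],[0.4,0,0,0.8,0],[0.4,0,0,0.7,0],[0.4,0,0,0.38,0],[0.4,0,0,0,0],[-1,0,0,0,0],[-1,0,0,0,0],[-1,0,0,0,0],[-1,0,0,0,0],[-1,0,0,0,0],[-1,0,0,0,0],[-1,0,0,-0.5,0],[-1,0,0,-1,0],[-1,0,0,-1,0],[-1,0,0,-0.3,0],[-1,0,0,0,0]]}' 30; python3 plan.py 0.563 0.024 0.202
```

```text
clock: 9.93
tcp_pos: [0.5535, -0.265, 0.2074]
orientation: [0.001, 0.976, 0.216, 0.001]
wrist_force: [-0.9, 0.3, -0.8]
finger_gap: 0.0354
grip_force: 30.1
t 9.93 tcp [ 0.553 -0.265  0.207] heading 24.906135115951944 tilt 0.11424808337862455 F [-0.914  0.348 -0.832] gap 0.03536315159024026 q6 2.1296707966121047
units xyz (old heading) [ 3.258 -6.454  0.126]
```

```bash
python3 -m handwheel '{"deltas":[[-1,0.36,-0.717,0,0],[-1,0.36,-0.717,0,0],[-1,0.36,-0.717,0,0],[-1,0.36,-0.717,0,0],[-1,0.36,-0.717,0,0],[-1,0.36,-0.717,0,0],[-1,0.36,-0.717,0,0],[-1,0.36,-0.717,0,0],[-1,0.37,-0.717,0,0],[-1,0,0,0,0],[-1,0,0,0,0]]}'; python3 plan.py 0.563 0.024 0.177
```

```text
clock: 11.3
tcp_pos: [0.5617, 0.0239, 0.2053]
orientation: [-0.0, 0.976, 0.216, -0.001]
wrist_force: [-0.7, -0.4, -0.7]
finger_gap: 0.0356
grip_force: 30.1
t 11.3 tcp [0.562 0.024 0.205] heading 24.923673514222205 tilt 0.1278269041516893 F [-0.681 -0.375 -0.657] gap 0.0356078106936503 q6 2.606576899321671
units xyz (old heading) [0.032 0.012 0.708]
```

```bash
python3 -m handwheel '{"deltas":[[-1,0.03,0.01,0.5,0],[-1,0,0,0.2,0],[-1,0,0,0,0],[0.3,0,0,0,0],[0.3,0,0,0,0],[0.3,0,0,0,0],[0.3,0,0,0,0],[0.3,0,0,-0.8,0],[0.3,0,0,-0.8,0],[0.3,0,0,-0.8,0],[0.3,0,0,0,0]]}'; python3 plan.py 0.561 0.303 0.27 2.6
python3 - <<'E'
from h import *
c=cam('wrist'); save(c,'w5.png')
E
```

```text
clock: 12.68
tcp_pos: [0.565, 0.0243, 0.2777]
orientation: [0.001, 0.976, 0.216, 0.003]
wrist_force: [-0.0, 0.7, -0.4]
finger_gap: 0.0558
grip_force: 0.0
t 12.68 tcp [0.565 0.024 0.278] heading 24.92105558880545 tilt 0.3294315939653134 F [-0.048  0.749 -0.397] gap 0.055810976722292197 q6 2.607651078488941
units xyz (old heading) [ 2.845 -6.362  0.187]
roll units 2.232105558880545 units after roll [ 0.216 -6.966  0.187]
```

View pics/w5.png

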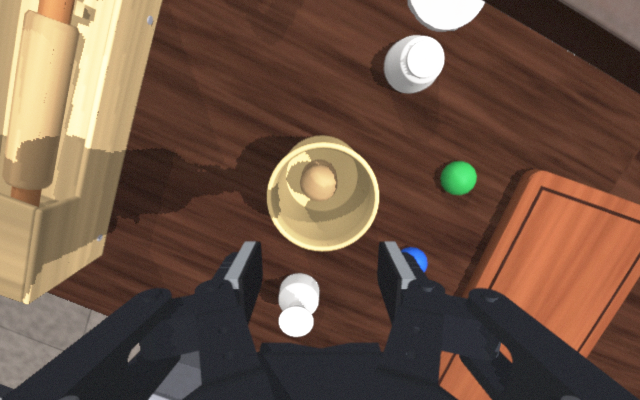

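The shell shows at (319,182) in the crock and nothing is left on the board at the lower right. I'll check the depth to confirm the two are stacked, then roll the wrist the long way (last-joint limit) before going to the box.

```bash
python3 - <<'E'
from h import *
c=cam('wrist');P=cloud(c); print(P[182,319],P[170,310:330:5,2],P[205,300:340:10,2],P[220,320])
c=cam('top'); hsv=cv2.cvtColor(c['frame'],cv2.COLOR_RGB2HSV); b=hsv[165:275,398:465]; print('pale px on board',((b[...,1]<150)&(b[...,2]>120)&(b[...,0]>13)).sum())
E
python3 -m handwheel '{"deltas":[[0.3,0,0,0,-0.97],[0.3,0,0,0,-0.97],[0.3,0,0,0,-0.97],[0.3,0,0,0,-0.97],[0.3,0,0,0,-0.97],[0.3,0,0,0,-0.97],[0.3,0,0,0,-0.97],[0.3,0,0,0,-0.97],[0.3,0,0,0,-0.97],[0.3,0,0,0,-0.97],[0.3,0,0,0,-0.97],[0.3,0,0,0,-0.97],[0.3,0,0,0,-0.97],[0.3,0,0,0,-0.97],[0.3,0,0,0,-0.97],[0.3,0,0,0,-0.97],[0.3,0,0,0,-0.2],[0.3,0,0,0,0]]}'; python3 plan.py 0.50 0.30 0.34 2.6
```

```text
[0.5654418  0.02534357 0.04962984] [0.04434841 0.04624784 0.04593315 0.04591539] [0.01674642 0.00748233 0.00653794 0.00774948] [0.52870974 0.00719431 0.04220394]
pale px on board 0
clock: 15.08
tcp_pos: [0.5632, 0.0243, 0.2738]
orientation: [-0.001, -0.017, 1.0, 0.0]
wrist_force: [0.4, -0.3, 0.1]
finger_gap: 0.0557
grip_force: 0.0
t 15.07 tcp [0.563 0.024 0.274] heading -178.01385735496032 tilt 0.08502780029767346 F [ 0.361 -0.303  0.058] gap 0.05568150939824984 q6 -0.13385329622555575
units xyz (old heading) [ 1.344  6.943 -1.652]
roll units -0.06138573549603166 units after roll [ 1.269  6.957 -1.652]
```

```bash
python3 -m handwheel '{"deltas":[[0.3,-0.15,0.76,0,0],[0.3,-0.15,0.76,0,0],[0.3,-0.15,0.76,0,0],[0.3,-0.15,0.76,0,0],[0.3,-0.15,0.76,0,0],[0.3,-0.15,0.76,0,0],[0.3,-0.15,0.76,0,0],[0.3,-0.15,0.76,0,0],[0.3,-0.15,0.76,0,0],[0.3,0,0,0,0],[0.3,0,0,0,0]]}'
python3 - <<'E'
from h import *
c=cam('wrist'); save(c,'w6.png'); np.savez('w6.npz',P=cloud(c),f=c['frame'])
E
python3 plan.py
```

```text
clock: 16.45
tcp_pos: [0.6072, 0.2993, 0.2742]
orientation: [-0.0, -0.018, 1.0, -0.0]
wrist_force: [-0.3, -0.8, -0.0]
finger_gap: 0.0553
grip_force: 0.0
t 16.5 tcp [0.607 0.299 0.274] heading -177.96435502273337 tilt 0.0505917124717102 F [0.827 0.021 0.417] gap 0.05552463861540669 q6 0.3035743417849836
```

View pics/w6.png

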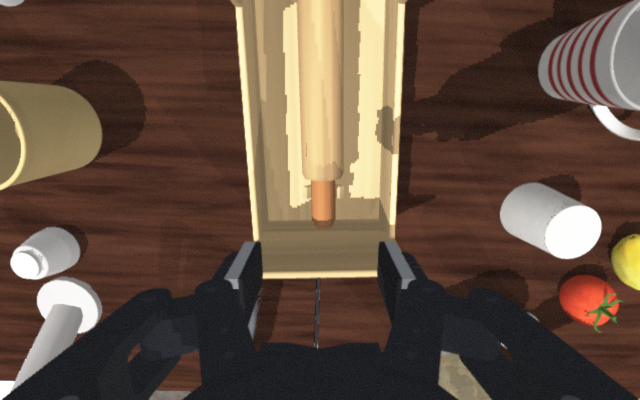

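The wrist view (image down = world +x) shows the pin's barrel ending at (322,178) and its handle tip at (322,225). The end board's top edge is at about v = 270. I measure the pin axis next.

Run:
```python
from h import *
np.set_printoptions(precision=4,suppress=True)
d=np.load('w6.npz');P=d['P']
for v in [20,50,80,110,140,165,172,180,190,200,210,220,224,228]:
    r=P[v,285:360]; m=(r[:,2]>.032)&(np.abs(r[:,1]-.303)<.03); q=r[m]
    i=np.nanargmax(q[:,2]); print(v,'n',m.sum(),'x',np.median(q[:,0]),'y',q[:,1].min(),q[:,1].max(),(q[:,1].min()+q[:,1].max())/2,'ztop',q[:,2].max())
q=P[240:280,265:380].reshape(-1,3); q=q[(q[:,2]>.115)&(q[:,2]<.135)]; print('endboard top',np.nanmin(q,0),np.nanmax(q,0))
```

```text
20 n 47 x 0.4666277209714069 y 0.27454392387382925 0.3140454407111779 0.29429468229250355 ztop 0.06024370538458346
50 n 46 x 0.4893926160505788 y 0.2758256972976195 0.31521538314773095 0.29552054022267527 ztop 0.060578092644515746
80 n 45 x 0.5132043156924437 y 0.2771705467151262 0.31670218892240043 0.2969363678187633 ztop 0.06034402362434299
110 n 44 x 0.5377673659478139 y 0.2787344157411256 0.3181373033481137 0.29843585954461965 ztop 0.06021628989584893
140 n 42 x 0.5635391358502486 y 0.2800099862301494 0.31976299032195926 0.29988648827605435 ztop 0.06052207305904389
165 n 42 x 0.5861150362315655 y 0.28153684171276827 0.3209455233299543 0.3012411825213613 ztop 0.06050197105428956
172 n 40 x 0.5923931049684097 y 0.28162550502772044 0.319790549966493 0.3007080274971067 ztop 0.0605538039167397
180 n 24 x 0.6003753671097869 y 0.290578422447894 0.3128274210346493 0.30170292174127167 ztop 0.058796736717015685
190 n 40 x 0.6123154789689655 y 0.2826886443708732 0.3227987658939249 0.30274370513239907 ztop 0.05233967904217862
200 n 24 x 0.6213227621234849 y 0.2911053802118802 0.31374606444284986 0.30242572232736503 ztop 0.052093604478078814
210 n 24 x 0.6313963410326846 y 0.2924501037540803 0.3154713027694182 0.3039607032617493 ztop 0.05149842882229366
220 n 23 x 0.6416139281408707 y 0.29273539122117453 0.3146447599134409 0.3036900755673077 ztop 0.05270645032866955
224 n 17 x 0.6457678532156766 y 0.29589301340819196 0.3117597977881686 0.3038264055981803 ztop 0.05150437916902828
228 n 47 x 0.6562408719187279 y 0.27405656726113087 0.3322848629293579 0.3031707150952444 ztop 0.03647704218808623
endboard top [0.6536 0.2578 0.115 ] [0.6639 0.3463 0.1266]
```

```bash
python3 -m handwheel '{"deltas":[[0.4,0.45,0,0,-0.13],[0.4,0.45,0.05,0,0],[0.4,0,0,0.9,0],[0.4,0,0,0.9,0],[0.4,0,0,0,0],[0.4,0,0,0,0]]}' 20; python3 plan.py 0.572 0.300 0.094
```

```text
clock: 17.25
tcp_pos: [0.572, 0.2995, 0.2041]
orientation: [0.001, -0.029, 1.0, 0.0]
wrist_force: [-0.3, 0.4, -0.2]
finger_gap: 0.0599
grip_force: 0.0
t 17.25 tcp [0.572 0.299 0.204] heading -176.65589674862875 tilt 0.0799981213697799 F [-0.261  0.433 -0.243] gap 0.05989771804508384 q6 0.29974648557897615
units xyz (old heading) [0.004 0.013 2.753]
```

```bash
python3 -m handwheel '{"deltas":[[0.4,0,0.01,0.7,0],[0.4,0,0,0.7,0],[0.4,0,0,0.6,0],[0.4,0,0,0.5,0],[0.4,0,0,0.25,0],[0.4,0,0,0,0],[-1,0,0,0,0],[-1,0,0,0,0],[-1,0,0,0,0],[-1,0,0,0,0],[-1,0,0,0,0]]}' 20; python3 plan.py
```

```text
clock: 18.62
tcp_pos: [0.5723, 0.3003, 0.0942]
orientation: [0.001, -0.03, 1.0, 0.0]
wrist_force: [-1.1, -2.4, 6.3]
finger_gap: 0.0393
grip_force: 20.2
t 18.62 tcp [0.572 0.3   0.094] heading -176.60670094689192 tilt 0.14895325833393555 F [-1.109 -2.356  6.347] gap 0.039317931069485834 q6 0.3002464977387403
```

```bash
cat > pt.py <<'E'
# pin tilt seen by the wrist camera: topmost line of the barrel on the near side of the fingers
from h import *
np.set_printoptions(precision=4,suppress=True)
s=status.get_state(); M=q2m(s['orientation']); c=cam('wrist'); P=cloud(c)
h=np.array([-M[0,0],-M[1,0]]); h/=np.linalg.norm(h); n=np.array([-h[1],h[0]])
d=P[...,:2]-s['tcp_pos'][:2]; a=d@h; b=d@n; z=P[...,2]-s['tcp_pos'][2]
for a0 in np.arange(-.20,.0,.015):
    m=(np.abs(a-a0)<.0075)&(np.abs(b)<.018)&(z<-.01)
    if m.sum()>8:
        i=z[m]; t=np.percentile(i,97); bb=b[m][i>t-.004]; print('along %.3f ztop_rel %.4f world %.4f lateral %.4f n %d'%(a0,t,t+s['tcp_pos'][2],bb.mean(),m.sum()))
E
python3 -m handwheel '{"deltas":[[-1,0,0,-0.2,0],[-1,0,0,-0.2,0],[-1,0,0,-0.2,0],[-1,0,0,-0.2,0],[-1,0,0,0,0],[-1,0,0,0,0]]}'; python3 pt.py; python3 plan.py
```

```text
clock: 19.38
tcp_pos: [0.5713, 0.3003, 0.1245]
orientation: [-0.0, -0.03, 1.0, -0.0]
wrist_force: [-0.1, 0.5, -3.3]
finger_gap: 0.0393
grip_force: 20.6
along -0.110 ztop_rel -0.0402 world 0.0843 lateral -0.0006 n 188
along -0.095 ztop_rel -0.0362 world 0.0883 lateral 0.0003 n 5456
along -0.080 ztop_rel -0.0360 world 0.0886 lateral 0.0002 n 5057
along -0.065 ztop_rel -0.0357 world 0.0889 lateral 0.0002 n 4595
along -0.050 ztop_rel -0.0354 world 0.0891 lateral 0.0001 n 4139
along -0.035 ztop_rel -0.0351 world 0.0894 lateral 0.0000 n 3726
along -0.020 ztop_rel -0.0349 world 0.0896 lateral 0.0000 n 3400
along -0.005 ztop_rel -0.0347 world 0.0898 lateral 0.0000 n 3049
t 19.43 tcp [0.571 0.3   0.124] heading -176.58622717583995 tilt 0.033919252819501394 F [ 0.401  0.054 -3.388] gap 0.03926204376494397 q6 0.3001720967027817
```

The pin weighs about 0.34 kg and came up level, because 20 N of grip holds the off-centre moment. I'll set it back, grip farther out at 69 mm, and see whether a lighter jaw setting gives less grip so it can pivot under its own weight.

```bash
python3 -m handwheel '{"deltas":[[-1,0,0,0.25,0],[-1,0,0,0.25,0],[-1,0,0,0.2,0],[-1,0,0,0.05,0],[-1,0,0,0,0],[0.2,0,0,0,0],[0.2,0,0,0,0],[0.2,-0.35,0,0,0],[0.2,0,0,0,0],[-0.12,0,0,0,0],[-0.12,0,0,0,0],[-0.12,0,0,0,0],[-0.12,0,0,0,0]]}'; python3 plan.py; python3 pt.py
```

```text
clock: 21.05
tcp_pos: [0.5854, 0.3011, 0.0949]
orientation: [0.0, -0.03, 1.0, -0.0]
wrist_force: [-0.4, -1.8, 1.9]
finger_gap: 0.0394
grip_force: 20.2
t 21.05 tcp [0.585 0.301 0.095] heading -176.5936007903228 tilt 0.026605592554121715 F [-0.444 -1.77   1.867] gap 0.03937777008602884 q6 0.29387635784623106
along -0.110 ztop_rel -0.0400 world 0.0549 lateral -0.0020 n 129
along -0.095 ztop_rel -0.0348 world 0.0600 lateral 0.0003 n 5512
along -0.080 ztop_rel -0.0349 world 0.0600 lateral 0.0003 n 5178
along -0.065 ztop_rel -0.0349 world 0.0599 lateral 0.0001 n 4637
along -0.050 ztop_rel -0.0350 world 0.0599 lateral 0.0001 n 4163
along -0.035 ztop_rel -0.0350 world 0.0599 lateral 0.0000 n 3722
along -0.020 ztop_rel -0.0351 world 0.0598 lateral -0.0000 n 3337
along -0.005 ztop_rel -0.0351 world 0.0598 lateral -0.0001 n 3006
```

```bash
python3 -m handwheel '{"deltas":[[-0.12,0,0,-0.4,0],[-0.12,0,0,-0.4,0],[-0.12,0,0,0,0],[-0.12,0,0,0,0],[-0.12,0,0,0,0]]}'; python3 pt.py; python3 plan.py
```

```text
clock: 21.72
tcp_pos: [0.5851, 0.3012, 0.1262]
orientation: [-0.0, -0.03, 1.0, -0.0]
wrist_force: [0.2, 0.5, -2.4]
finger_gap: 0.0394
grip_force: 20.7
along -0.110 ztop_rel -0.0525 world 0.0736 lateral 0.0002 n 1479
along -0.095 ztop_rel -0.0503 world 0.0758 lateral 0.0000 n 4124
along -0.080 ztop_rel -0.0479 world 0.0783 lateral 0.0001 n 4031
along -0.065 ztop_rel -0.0453 world 0.0808 lateral -0.0001 n 3879
along -0.050 ztop_rel -0.0428 world 0.0834 lateral -0.0000 n 3731
along -0.035 ztop_rel -0.0404 world 0.0858 lateral 0.0001 n 3612
along -0.020 ztop_rel -0.0378 world 0.0884 lateral -0.0001 n 3438
along -0.005 ztop_rel -0.0352 world 0.0909 lateral -0.0001 n 3291
t 21.77 tcp [0.585 0.301 0.126] heading -176.59298989194372 tilt 0.04580027135581251 F [ 0.122  0.412 -2.897] gap 0.03929997059260073 q6 0.2939777048555022
```

It now pivots freely: about 9.6° tilt with the low end still on the rear saddle. Keep lifting.

```bash
python3 -m handwheel '{"deltas":[[-0.12,0,0,-0.3,0],[-0.12,0,0,-0.3,0],[-0.12,0,0,-0.3,0],[-0.12,0,0,-0.3,0],[-0.12,0,0,-0.3,0],[-0.12,0,0,0,0],[-0.12,0,0,0,0]]}'; python3 pt.py; python3 plan.py
```

```text
clock: 22.65
tcp_pos: [0.5852, 0.3011, 0.1864]
orientation: [-0.0, -0.03, 1.0, -0.0]
wrist_force: [-0.5, 0.6, -3.3]
finger_gap: 0.0394
grip_force: 21.1
along -0.125 ztop_rel -0.0903 world 0.0961 lateral -0.0025 n 37
along -0.110 ztop_rel -0.0785 world 0.1079 lateral -0.0001 n 2462
along -0.095 ztop_rel -0.0721 world 0.1143 lateral -0.0002 n 2759
along -0.080 ztop_rel -0.0656 world 0.1208 lateral -0.0000 n 2943
along -0.065 ztop_rel -0.0594 world 0.1270 lateral -0.0001 n 3064
along -0.050 ztop_rel -0.0530 world 0.1334 lateral 0.0001 n 3255
along -0.035 ztop_rel -0.0466 world 0.1398 lateral -0.0002 n 3413
along -0.020 ztop_rel -0.0403 world 0.1461 lateral -0.0001 n 3580
along -0.005 ztop_rel -0.0341 world 0.1523 lateral -0.0002 n 3721
t 22.7 tcp [0.585 0.301 0.186] heading -176.58511180898182 tilt 0.05744839925106039 F [-0.339  0.467 -2.795] gap 0.03931941825033155 q6 0.29386156109006545
```

Tilt is 23°, with the barrel just below the cover's edge and the handle about 19 mm above the end board. I firm up the grip to freeze the tilt, go forward 20 mm, then draw out along the slant.

```bash
python3 -m handwheel '{"deltas":[[-1,0,0,0,0],[-1,0,0,0,0],[-1,-0.15,0,0,0],[-1,-0.25,0,0,0],[-1,-0.1,0,0,0],[-1,0,0,0,0]]}' 90; python3 pt.py; python3 plan.py
```

```text
clock: 23.45
tcp_pos: [0.6058, 0.3023, 0.1864]
orientation: [0.0, -0.03, 1.0, -0.0]
wrist_force: [-0.3, -0.2, -3.1]
finger_gap: 0.0373
grip_force: 90.4
along -0.125 ztop_rel -0.0915 world 0.0949 lateral 0.0007 n 30
along -0.110 ztop_rel -0.0776 world 0.1088 lateral 0.0001 n 2427
along -0.095 ztop_rel -0.0716 world 0.1148 lateral -0.0000 n 2802
along -0.080 ztop_rel -0.0655 world 0.1210 lateral 0.0000 n 2962
along -0.065 ztop_rel -0.0593 world 0.1272 lateral 0.0000 n 3084
along -0.050 ztop_rel -0.0530 world 0.1334 lateral -0.0001 n 3266
along -0.035 ztop_rel -0.0467 world 0.1397 lateral -0.0000 n 3406
along -0.020 ztop_rel -0.0406 world 0.1459 lateral -0.0001 n 3555
along -0.005 ztop_rel -0.0345 world 0.1520 lateral 0.0000 n 3684
t 23.5 tcp [0.605 0.302 0.186] heading -176.59771272833973 tilt 0.022570029885205064 F [ 0.334 -0.054 -2.46 ] gap 0.037942767926517094 q6 0.2852444919320808
```

```bash
python3 -m handwheel '{"deltas":[[-1,-0.2,0,-0.085,0],[-1,-0.3,0,-0.13,0],[-1,-0.3,0,-0.13,0],[-1,-0.3,0,-0.13,0],[-1,-0.3,0,-0.13,0],[-1,-0.1,0,-0.045,0],[-1,0,0,0,0],[-1,0,0,0,0]]}'; python3 plan.py
python3 - <<'E'
from h import *
c=cam('scene'); save(c,'s3.png'); c=cam('top'); save(c,'t3.png')
a=cv2.imread('pics/s3.png')[100:300,140:440]; b=cv2.imread('pics/t3.png')[100:300,100:400]
cv2.imwrite('pics/s3c.png',cv2.resize(np.vstack([a,b]),None,fx=1.5,fy=1.5))
E
```

```text
clock: 24.5
tcp_pos: [0.6647, 0.306, 0.2124]
orientation: [-0.0, -0.03, 1.0, -0.0]
wrist_force: [-0.6, 0.7, -2.9]
finger_gap: 0.0376
grip_force: 90.4
t 24.5 tcp [0.665 0.306 0.212] heading -176.5779733161867 tilt 0.04670115340207 F [-0.618  0.69  -2.931] gap 0.03761352992039487 q6 0.2621351603915862
```

View pics/s3c.png

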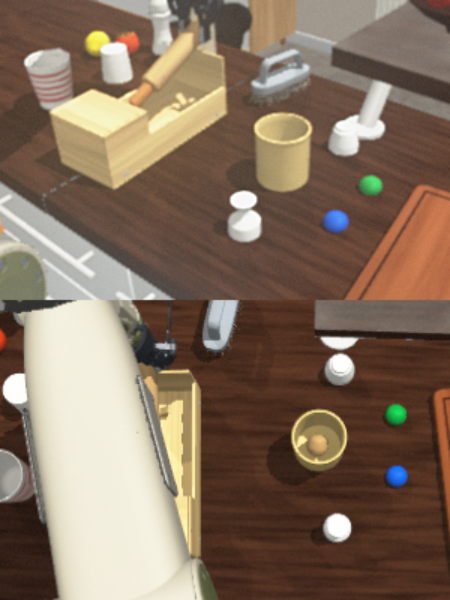

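The low handle end is out in front of the cover and clear. The crock and white pieces stand, and a shell is visible in the crock. Now lift straight up and come back.

```bash
python3 -m handwheel '{"deltas":[[-1,0,0,-0.3,0],[-1,0,0,-0.5,0],[-1,0,0,-0.6,0],[-1,0,0,-0.6,0],[-1,0,0,-0.6,0],[-1,0,0,-0.6,0],[-1,0.4,0,-0.5,0],[-1,0.6,0,-0.3,0],[-1,0.6,0,0,0],[-1,0.3,0,0,0],[-1,0,0,0,0],[-1,0,0,0,0]]}'; python3 plan.py 0.585 -0.281 0.36 7.3;python3 pt.py
```

```text
clock: 26.1
tcp_pos: [0.5893, 0.3015, 0.3732]
orientation: [0.0, -0.03, 1.0, 0.0]
wrist_force: [-0.1, -0.2, -3.4]
finger_gap: 0.0378
grip_force: 90.7
t 26.1 tcp [0.589 0.301 0.373] heading -176.58287237680813 tilt 0.04553366254663998 F [-0.138 -0.2   -3.393] gap 0.037830460816683446 q6 0.29214099133478816
units xyz (old heading) [  0.975 -14.53    0.327]
roll units -0.3882872376808109 units after roll [  1.956 -14.43    0.327]
along -0.125 ztop_rel -0.0908 world 0.2823 lateral 0.0009 n 24
along -0.110 ztop_rel -0.0778 world 0.2954 lateral 0.0001 n 2423
along -0.095 ztop_rel -0.0716 world 0.3016 lateral 0.0001 n 2802
along -0.080 ztop_rel -0.0656 world 0.3076 lateral 0.0000 n 2938
along -0.065 ztop_rel -0.0593 world 0.3139 lateral 0.0000 n 3116
along -0.050 ztop_rel -0.0530 world 0.3201 lateral -0.0001 n 3274
along -0.035 ztop_rel -0.0467 world 0.3264 lateral -0.0000 n 3408
along -0.020 ztop_rel -0.0405 world 0.3326 lateral 0.0000 n 3558
along -0.005 ztop_rel -0.0344 world 0.3387 lateral -0.0000 n 3676
```

```bash
python3 -m handwheel '{"deltas":[[-1,0.05,-0.5,0,0],[-1,0.05,-0.8,0,0],[-1,0.05,-0.8,0,0],[-1,0.05,-0.8,0,0],[-1,0.05,-0.8,0,0],[-1,0.05,-0.8,0,0],[-1,0.05,-0.8,0,0],[-1,0.05,-0.8,0,0],[-1,0.05,-0.8,0,0],[-1,0.05,-0.8,0,0],[-1,0.05,-0.8,0,0],[-1,0.05,-0.8,0,0],[-1,0.05,-0.8,0,0],[-1,0.05,-0.8,0,0],[-1,0.05,-0.8,0,0],[-1,0.05,-0.8,0,0],[-1,0.05,-0.8,0,0],[-1,0.05,-0.8,0,0],[-1,0.05,-0.43,0,-0.39],[-1,0,0,0,0]]}'; python3 plan.py 0.585 -0.281 0.19 7.3
```

```text
clock: 28.65
tcp_pos: [0.5852, -0.2833, 0.3719]
orientation: [-0.0, -0.062, 0.998, 0.0]
wrist_force: [0.6, 0.0, -3.3]
finger_gap: 0.0378
grip_force: 90.8
t 28.65 tcp [ 0.585 -0.283  0.372] heading -172.90029759148732 tilt 0.0560748027206624 F [ 0.589  0.014 -3.28 ] gap 0.03776725187888577 q6 -0.6979800891337081
units xyz (old heading) [-0.005  0.054  4.547]
roll units -0.020029759148735594 units after roll [-0.005  0.054  4.547]
```

```bash
python3 -m handwheel '{"deltas":[[-1,0,0.05,0.7,0],[-1,0,0,0.9,0],[-1,0,0,0.9,0],[-1,0,0,0.9,0],[-1,0,0,0.8,0],[-1,0,0,0.5,0],[-1,0,0,0.2,0],[-1,0,0,0.1,0],[-1,0,0,0,0]]}'; python3 pt.py; python3 plan.py
```

```text
clock: 29.78
tcp_pos: [0.5861, -0.2791, 0.1735]
orientation: [0.0, -0.064, 0.998, -0.0]
wrist_force: [-0.0, -0.1, -2.6]
finger_gap: 0.0376
grip_force: 90.8
along -0.125 ztop_rel -0.0913 world 0.0822 lateral 0.0049 n 20
along -0.110 ztop_rel -0.0778 world 0.0956 lateral -0.0001 n 2423
along -0.095 ztop_rel -0.0717 world 0.1018 lateral -0.0000 n 2790
along -0.080 ztop_rel -0.0655 world 0.1079 lateral -0.0002 n 2939
along -0.065 ztop_rel -0.0592 world 0.1143 lateral -0.0000 n 3121
along -0.050 ztop_rel -0.0530 world 0.1205 lateral -0.0001 n 3262
along -0.035 ztop_rel -0.0469 world 0.1266 lateral -0.0002 n 3394
along -0.020 ztop_rel -0.0407 world 0.1328 lateral -0.0001 n 3591
along -0.005 ztop_rel -0.0345 world 0.1390 lateral -0.0000 n 3658
t 29.82 tcp [ 0.586 -0.279  0.174] heading -172.6899804187613 tilt 0.09501828126858164 F [ 0.637  0.052 -3.701] gap 0.037561379752240213 q6 -0.6955985230894218
```

```bash
python3 -m handwheel '{"deltas":[[-1,0,0,0,0],[-1,0,0,0.2,0],[-1,0,0,0.2,0],[-1,0,0,0.2,0],[-1,0,0,0.2,0],[-1,0,0,0.2,0],[-1,0,0,0.2,0],[-1,0,0,0,0]]}' 20; python3 pt.py; python3 plan.py
```

```text
clock: 30.82
tcp_pos: [0.5853, -0.2789, 0.1239]
orientation: [-0.001, -0.064, 0.998, 0.0]
wrist_force: [2.3, -0.3, 3.2]
finger_gap: 0.0376
grip_force: 90.0
along -0.110 ztop_rel -0.0571 world 0.0668 lateral -0.0002 n 1749
along -0.095 ztop_rel -0.0543 world 0.0695 lateral -0.0001 n 3824
along -0.080 ztop_rel -0.0512 world 0.0726 lateral -0.0000 n 3757
along -0.065 ztop_rel -0.0481 world 0.0758 lateral -0.0000 n 3712
along -0.050 ztop_rel -0.0450 world 0.0789 lateral -0.0000 n 3649
along -0.035 ztop_rel -0.0419 world 0.0819 lateral -0.0001 n 3508
along -0.020 ztop_rel -0.0388 world 0.0851 lateral 0.0000 n 3444
along -0.005 ztop_rel -0.0356 world 0.0883 lateral 0.0001 n 3341
t 30.88 tcp [ 0.585 -0.279  0.124] heading -172.6853229931552 tilt 0.08960329799015931 F [ 2.487 -0.902  2.576] gap 0.037472232141385446 q6 -0.6960150809955293
```

```bash
python3 -m handwheel '{"deltas":[[-1,0,0,0.15,0],[-1,0,0,0.15,0],[-1,0,0,0.15,0],[-1,0,0,0.15,0],[-1,0,0,0.1,0],[-1,0,0,0,0],[-1,0,0,0,0]]}'; python3 pt.py; python3 plan.py
```

```text
clock: 31.75
tcp_pos: [0.5863, -0.2792, 0.0969]
orientation: [0.001, -0.064, 0.998, -0.0]
wrist_force: [5.3, 1.1, 3.9]
finger_gap: 0.0377
grip_force: 90.0
along -0.110 ztop_rel -0.0405 world 0.0563 lateral 0.0001 n 250
along -0.095 ztop_rel -0.0376 world 0.0592 lateral 0.0000 n 5375
along -0.080 ztop_rel -0.0373 world 0.0595 lateral 0.0000 n 4942
along -0.065 ztop_rel -0.0371 world 0.0598 lateral -0.0000 n 4473
along -0.050 ztop_rel -0.0368 world 0.0601 lateral 0.0001 n 4077
along -0.035 ztop_rel -0.0364 world 0.0604 lateral -0.0001 n 3663
along -0.020 ztop_rel -0.0360 world 0.0608 lateral 0.0000 n 3346
along -0.005 ztop_rel -0.0357 world 0.0611 lateral -0.0000 n 3022
t 31.8 tcp [ 0.586 -0.279  0.097] heading -172.6824413669675 tilt 0.07475636783928882 F [5.356 0.583 4.06 ] gap 0.03778381612992441 q6 -0.695737448414929
```

```bash
python3 -m handwheel '{"deltas":[[-1,0,0,0.08,0],[-1,0,0,0,0],[-1,0,0,0,0]]}' 100; python3 pt.py | tail -8; python3 -m handwheel '{"deltas":[[-1,0,0,-0.1,0],[-1,0,0,-0.3,0],[-1,0,0,-0.5,0],[-1,0,0,-0.5,0],[-1,0,0,-0.5,0],[-1,0,0,-0.5,0],[-1,0,0,-0.5,0],[-1,0,0,-0.4,0],[-1,0,0,-0.2,0],[-1,0,0,0,0],[-1,0,0,0,0]]}'; python3 pt.py; python3 plan.py
```

```text
clock: 32.17
tcp_pos: [0.5866, -0.2792, 0.0942]
orientation: [0.001, -0.064, 0.998, -0.0]
wrist_force: [5.6, 0.2, 6.8]
finger_gap: 0.0372
grip_force: 101.4
along -0.110 ztop_rel -0.0406 world 0.0536 lateral -0.0009 n 144
along -0.095 ztop_rel -0.0357 world 0.0585 lateral -0.0001 n 5481
along -0.080 ztop_rel -0.0357 world 0.0585 lateral -0.0000 n 5124
along -0.065 ztop_rel -0.0358 world 0.0584 lateral -0.0000 n 4569
along -0.050 ztop_rel -0.0358 world 0.0584 lateral -0.0000 n 4100
along -0.035 ztop_rel -0.0358 world 0.0584 lateral -0.0000 n 3703
along -0.020 ztop_rel -0.0357 world 0.0585 lateral -0.0000 n 3320
along -0.005 ztop_rel -0.0357 world 0.0585 lateral 0.0001 n 2980
clock: 33.6
tcp_pos: [0.5853, -0.2788, 0.2325]
orientation: [-0.001, -0.064, 0.998, 0.0]
wrist_force: [-0.4, 0.8, -3.7]
finger_gap: 0.0378
grip_force: 100.5
along -0.110 ztop_rel -0.0423 world 0.1902 lateral 0.0002 n 700
along -0.095 ztop_rel -0.0415 world 0.1910 lateral 0.0000 n 4971
along -0.080 ztop_rel -0.0406 world 0.1920 lateral 0.0001 n 4608
along -0.065 ztop_rel -0.0396 world 0.1929 lateral 0.0001 n 4300
along -0.050 ztop_rel -0.0387 world 0.1938 lateral 0.0000 n 3944
along -0.035 ztop_rel -0.0378 world 0.1948 lateral 0.0001 n 3647
along -0.020 ztop_rel -0.0368 world 0.1957 lateral -0.0000 n 3351
along -0.005 ztop_rel -0.0358 world 0.1967 lateral 0.0001 n 3105
t 33.65 tcp [ 0.585 -0.279  0.232] heading -172.69084986841736 tilt 0.10034662340197796 F [ 0.144  0.567 -3.727] gap 0.0371771743448097 q6 -0.6957226832320005
```

At 100 N the off-centre hold sags to 3.6°, so I set the pin back down, regrip at mid-length, and lift again.

```bash
python3 -m handwheel '{"deltas":[[-1,0,0,0.4,0],[-1,0,0,0.7,0],[-1,0,0,0.7,0],[-1,0,0,0.7,0],[-1,0,0,0.45,0],[-1,0,0,0.2,0],[-1,0,0,0.1,0],[-1,0,0,0.1,0],[-1,0,0,0.1,0],[-1,0,0,0,0],[-1,0,0,0,0]]}'; python3 pt.py|sed -n '2p;8p'; python3 plan.py
```

```text
clock: 35.02
tcp_pos: [0.5868, -0.2793, 0.0967]
orientation: [0.001, -0.064, 0.998, -0.001]
wrist_force: [3.6, 1.4, 3.3]
finger_gap: 0.0379
grip_force: 101.1
along -0.095 ztop_rel -0.0376 world 0.0592 lateral 0.0001 n 5396
along -0.005 ztop_rel -0.0357 world 0.0610 lateral 0.0000 n 3015
t 35.08 tcp [ 0.587 -0.279  0.097] heading -172.66857095115637 tilt 0.15519379187130303 F [3.681 1.167 2.718] gap 0.03696359125363916 q6 -0.695793434841002
```

```bash
python3 -m handwheel '{"deltas":[[-1,0,0,0.07,0],[-1,0,0,0,0],[0.15,0,0,0,0],[0.15,0,0,0,0],[0.15,0,0,0,0],[0.15,0.3,0,0,0],[0.15,0.5,0,0,0],[0.15,0.5,0,0,0],[0.15,0.3,0,0,0],[0.15,0.12,0,0,0],[0.15,0,0,0,0],[0.15,0,0,0,0]]}'; python3 plan.py
python3 - <<'E'
from h import *
c=cam('wrist'); save(c,'w7.png'); P=cloud(c); s=status.get_state()
c=cam('scene'); save(c,'s7.png')
E
```

```text
clock: 36.58
tcp_pos: [0.5181, -0.2879, 0.0928]
orientation: [0.0, -0.064, 0.998, -0.0]
wrist_force: [0.2, -0.1, 0.3]
finger_gap: 0.0491
grip_force: 0.0
t 36.58 tcp [ 0.518 -0.288  0.093] heading -172.66910362683922 tilt 0.04314851979588355 F [ 0.231 -0.09   0.271] gap 0.04907394726638266 q6 -0.7705637850753
```

View pics/s7.png

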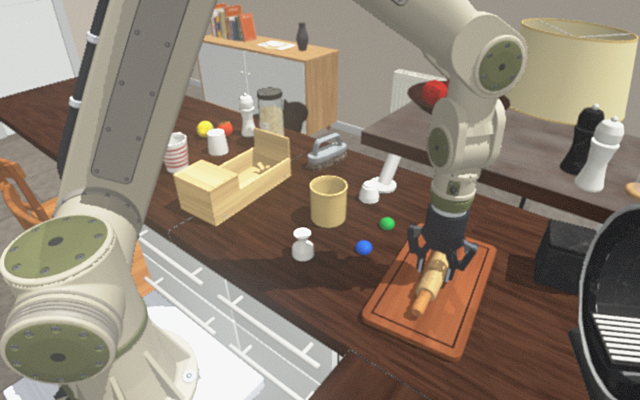

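The scene view shows the pin lying on the board under the open gripper, its near handle tip at about (415,312). Next I check where the barrel steps to the handle relative to the gripper.

```bash
sed 's/,.015)/,.004)/;s/<.0075/<.002/;s/-.20,.0,/-.12,-.06,/' pt.py > pt2.py; python3 pt2.py
python3 - <<'E'
from h import *
c=cam('scene'); hsv=cv2.cvtColor(c['frame'],cv2.COLOR_RGB2HSV)
P=cloud(c); s=status.get_state(); M=q2m(s['orientation']); h=-M[:2,0]; n=np.array([-h[1],h[0]])
d=P[...,:2]-s['tcp_pos'][:2]; a=d@h;b=d@n; m=(np.abs(b)<.03)&(P[...,2]>.03)&(P[...,2]<.06)&(a<-.05)
print('min along', np.sort(a[m])[:12])
E
```

```text
along -0.112 ztop_rel -0.0741 world 0.0187 lateral 0.0133 n 197
along -0.108 ztop_rel -0.0739 world 0.0188 lateral 0.0132 n 245
along -0.104 ztop_rel -0.0428 world 0.0499 lateral -0.0041 n 787
along -0.100 ztop_rel -0.0426 world 0.0501 lateral -0.0044 n 1133
along -0.096 ztop_rel -0.0427 world 0.0500 lateral -0.0045 n 1116
along -0.092 ztop_rel -0.0428 world 0.0500 lateral -0.0043 n 1087
along -0.088 ztop_rel -0.0427 world 0.0500 lateral -0.0043 n 1066
along -0.084 ztop_rel -0.0429 world 0.0499 lateral -0.0043 n 1033
along -0.080 ztop_rel -0.0426 world 0.0501 lateral -0.0041 n 961
along -0.076 ztop_rel -0.0358 world 0.0569 lateral -0.0042 n 1009
along -0.072 ztop_rel -0.0346 world 0.0581 lateral -0.0043 n 1225
along -0.068 ztop_rel -0.0346 world 0.0581 lateral -0.0043 n 1201
along -0.064 ztop_rel -0.0347 world 0.0580 lateral -0.0041 n 1138
min along [-0.13032532 -0.13003617 -0.12988653 -0.12981467 -0.1297734  -0.12969174
 -0.12965493 -0.12961451 -0.12950437 -0.129341   -0.12925261 -0.12917169]
```

```bash
python3 -m handwheel '{"deltas":[[0.15,-0.03,-0.1,0,0],[0.15,0,0,0,0],[-1,0,0,0,0],[-1,0,0,0,0],[-1,0,0,0,0],[-1,0,0,0,0],[-1,0,0,0,0],[-1,0,0,-0.15,0],[-1,0,0,-0.35,0],[-1,0,0,-0.5,0],[-1,0,0,-0.5,0],[-1,0,0,-0.5,0],[-1,0,0,-0.5,0],[-1,0,0,-0.5,0],[-1,0,0,-0.25,0],[-1,0,0,-0.1,0],[-1,0,0,0,0],[-1,0,0,0,0]]}' 90; python3 plan.py 0.516 -0.290 0.226; python3 pt2.py
```

```text
clock: 39.02
tcp_pos: [0.5188, -0.2913, 0.2258]
orientation: [-0.001, -0.064, 0.998, 0.0]
wrist_force: [0.5, 0.4, -3.9]
finger_gap: 0.0378
grip_force: 90.7
t 39.02 tcp [ 0.519 -0.291  0.226] heading -172.68651583134098 tilt 0.08742090937644857 F [ 0.521  0.374 -3.93 ] gap 0.03780203084953054 q6 -0.7740883346259495
units xyz (old heading) [ 0.066  0.042 -0.004]
along -0.104 ztop_rel -0.0431 world 0.1828 lateral -0.0003 n 579
along -0.100 ztop_rel -0.0429 world 0.1829 lateral -0.0003 n 920
along -0.096 ztop_rel -0.0428 world 0.1830 lateral -0.0003 n 878
along -0.092 ztop_rel -0.0427 world 0.1831 lateral -0.0003 n 855
along -0.088 ztop_rel -0.0429 world 0.1829 lateral -0.0002 n 840
along -0.084 ztop_rel -0.0429 world 0.1830 lateral -0.0002 n 810
along -0.080 ztop_rel -0.0428 world 0.1830 lateral -0.0003 n 699
along -0.076 ztop_rel -0.0356 world 0.1902 lateral -0.0002 n 1230
along -0.072 ztop_rel -0.0350 world 0.1909 lateral -0.0003 n 1290
along -0.068 ztop_rel -0.0350 world 0.1908 lateral -0.0003 n 1272
along -0.064 ztop_rel -0.0350 world 0.1908 lateral -0.0002 n 1207
```

Held level, with the axis 15.3 cm above the board. I make a small centring nudge, let it settle, and do a final check.

```bash
python3 -m handwheel '{"deltas":[[-1,0.06,0.03,0,0],[-1,0,0,0,0],[-1,0,0,0,0],[-1,0,0,0,0],[-1,0,0,0,0]]}'; python3 plan.py; python3 pt2.py | sed -n '2p;6p;$p'
python3 - <<'E'
from h import *
c=cam('top'); P=cloud(c)
for n,b,z0,z1 in [('crock',(165,220,285,340),.09,.11),('wh1',(130,162,308,345),.03,.075),('wh2',(235,268,308,345),.03,.075)]:
    g=np.zeros((400,640),bool); g[b[0]:b[1],b[2]:b[3]]=1
    q=P[g&(P[...,2]>z0)&(P[...,2]<z1)]
    if len(q): print(n,q[:,2].max(),cv2.minEnclosingCircle((q[:,:2]*1000).astype(np.float32)))
d=np.hypot(P[...,0]-.564,P[...,1]-.0235)<.03; print('in crock z max',np.nanmax(P[d][:,2]))
E
```

```text
clock: 39.7
tcp_pos: [0.5167, -0.2907, 0.2267]
orientation: [0.0, -0.064, 0.998, -0.0]
wrist_force: [-0.0, -0.2, -2.4]
finger_gap: 0.0377
grip_force: 90.7
t 39.7 tcp [ 0.517 -0.291  0.227] heading -172.68890816851052 tilt 0.009182328192558507 F [-0.035 -0.248 -2.402] gap 0.03765302959948669 q6 -0.7754425396238503
along -0.100 ztop_rel -0.0431 world 0.1837 lateral -0.0005 n 908
along -0.084 ztop_rel -0.0430 world 0.1837 lateral -0.0003 n 815
along -0.064 ztop_rel -0.0351 world 0.1916 lateral -0.0003 n 1207
crock 0.1050067822344225 ((564.4937744140625, 23.599451065063477), 45.9774284362793)
wh1 0.053200058850862764 ((704.42041015625, -9.749655723571777), 22.02320671081543)
wh2 0.06494225842259849 ((420.77630615234375, -12.763705253601074), 18.47406578063965)
in crock z max 0.054730510107867225
```

```bash
python3 -c "
from workcell import hand_in
print(hand_in())"
```

```text
the job is handed in; nothing more can be done
None
```

The job is handed in at about 40 s. Both half-shells are in the standing crock, the tea bowl and egg cup did not move, and the pin is held level about 15 cm over the middle of the board; before that I set it down on the board twice, to level it and to regrip it at its middle.

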